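# Seat and latch the stop board of a pouch gauge

## Robot

A 6-joint arm with a two-finger parallel gripper is mounted at the origin on a cart in front of the work surface, level with it; the furniture and walls round the work are solid. World frame = base frame: x ahead of the robot, y to its left, z up, the work surface at z = 0. Lengths are in m, angles in rad, forces in N, time in s.
With the tool pointing down it reaches from about 0.35 to 0.85 m from the base axis. Payload 8.1 kg.
Tool frame: the origin (TCP) lies on the centre line of the jaws, within the pads' length; the fingertips stand 25 mm ahead of it and the grasp point (between the pads) lies 6 mm ahead of it; z points along the fingers, x is the direction in which the jaws open and shut, and the axes are right-handed (so a half turn about z gives the same grasp; the last joint's range is limited). The gripper opens to 93 mm and grips with 3 to 60 N. Pads are 15 mm wide; open, the fingers measure 128 mm over their backs; the gripper's body (75 mm by 188 mm) begins 65 mm behind the grasp point.
Start: joints at [1.076, 0.13, 1.488, -0, 1.523, -0.085], TCP at [0.239, 0.55, 0.244] pointing down, gripper open.
Joint ranges: [-2.96, 2.96], [-0.89, 2.26], [0.02, 2.5], [-1.34, 4.48], [0, 2.73], [-2.66, 2.66]. Speed limits (rad/s): [2.39, 2.39, 2.79, 3.14, 3.14, 3.14].

## Interface

Orientations are given as a unit quaternion [w, x, y, z].
In Python, from cell import env gives the robot as it stands.
- The arm moves only by the tool move_arm, never from a script. Its argument "rows" is a list of rows, each an object with "gripper": the finger opening in m, from 0 to 0.093; "travel": the shift along the tool's x, y, z in m, a list of three; "roll": the turn about the tool's z in degrees. In form: [{"gripper": gripper, "travel": [tx, ty, tz], "roll": roll}, ...]. A call has 1 to 10 rows; each row is the pose to reach, as a shift and turn from the pose measured when the call began, along the tool's axes at that moment; what a row does not reach only later rows make up. A row lasts 1/12 s, in which the tool goes at most 41.7 mm and 7.16 degrees, less where a joint would pass 70% of its speed; a pose out of reach is approached as far as the arm can. A call with a gripper value outside its range is refused whole. The fingers move at their own pace and stop on an object; "newtons" is the grip in N (left out, the last holds). Time passes only in rows, so rows that repeat a pose let the fingers close. It gives the time, the measured TCP pose, the force and the opening at its end, in the units of the state.
- env.read_state(): the state, without advancing time (a new reading comes with each control period).
- env.get_image(name): name is "scene" or "side" or "wrist"; returns (picture, depth): 384x512x3 uint8, red, green, blue; 384x512 float32, m along the optical axis (not along the pixel's ray), 0 where there is no reading.
- env.camera_params(name): a dict with "fovy" (degrees; the focal length in pixels is half the picture's height over the tangent of half this angle, whatever the lens; pixels are square), "cx", "cy" (the principal point, pixels), "R" (3x3) and "t" (3): a world point X has camera coordinates R X + t; the wrist camera has in their place "T_tool_cam" (4x4, takes a point from camera to tool coordinates, whose origin is the TCP and whose axes are the tool frame's). Camera axes: x right, y down, z forward; pixel columns grow to the right and rows downward; lengths in m; the calibration is good to about 2 mm. A picture is of the moment at which its call begins: read the wrist's pose just before it. camera_params takes no time and is no camera call.
- env.close_job(): hands the job in, once; it reports no verdict.
The state is a dict: "time_s": time; "joint_positions": joint angles; "joint_velocities": joint speeds; "joint_efforts": joint torques, N m; "position": TCP position; "eef_rot": TCP orientation; "contact_force": force on the tool from outside, world axes, zero at the start; "torque": the same for the moment, N m; "gripper_width": finger opening in m.
Only numpy, scipy, OpenCV 4.12 (cv2) and the standard library are available. Lean on these libraries where they do the work, as an engineer would, in place of code of your own. Each camera call takes 0.05 s, during which the arm holds its last target.

## Task

Set the pouch-length gauge in front of the filling machine: with closed fingertips push its blue stop board along the two rails towards the latch until it drops flat into the locating notch, then push the red peg of the latch round until the latch bar lies across the board, against its stop pin. Only push: do not take the board's rib or the peg between the fingers, do not lift the board off its rails, and leave the other things on the table where they are.

Things in the scene. Friction and masses are not known exactly. Their poses are not given: they have to be found in the camera images.
- gauge: Fixed gauge on a dark steel plate 280 x 170 mm; origin at the centre of its underside on the table, z up, +x along the rails towards the latch. Dark side guides outside the rails: inner faces at y = +-71.5 mm, tops at z = 40 mm. End block x = 105 to 135 mm, top z = 36 mm, carries the latch. Between the rails it is open down to the plate, z = 8 mm. Nothing on it is higher than 82 mm.
- notch (a point): Gauge frame (50, 0, 18) mm, midway between the rails: the seated board's origin is here within 4 mm. Two aluminium rails (y = +-45 to +-71 mm), flat tops at z = 24 mm, x = -135 to 100 mm. The locating notch is four yellow pockets, 6 mm deep and 18 mm long: inner lanes (y = +-52) at x = 15 to 33 mm, outer lanes (y = +-65) at x = 67 to 85 mm.
- stop_board: Loose blue board, about 0.3 kg, on the rails, 64 mm long (x, along the gauge's +x) x 140 mm wide; origin midway between its four feet, at their undersides: 24 mm above the table on the rails, 18 mm seated. Plate from 8 to 18 mm above the origin. Starts 80 to 140 mm short of the notch. Slides with 1 to 4 N; over the pockets (foot 12 mm long, 3 mm play each way) all feet drop at once and it stops dead.
- rib_top (a point): Middle of the top of the board's upright rib, the part to push: board frame (-16, 0, 38) mm. The rib is 12 mm thick, 110 mm wide across the board and stands 20 mm above its plate (62 mm above the table on the rails, 56 mm seated); its rear face, to be pushed towards the gauge's +x, is at board x = -22 mm. Side play of the board 1.5 mm each way.
- latch (a joint): Angle of the steel latch bar about its upright pivot at gauge (112, 0) mm. 0: closed at a hard stop, bar along the gauge's -x over the seated board. Grows as it swings towards the gauge's -y; 1.3 to 1.7 (open) at the start. Stays where left; about 1.2 N at the peg turns it. Bar 16 mm wide, 60 mm long, 38 to 45 mm above the table: clears a seated board by 2 mm, an unseated one blocks it.
- peg_top (a point): Middle of the top of the upright red peg on the latch bar; peg 11 mm in diameter, from 45 to 82 mm above the table, 42 mm from the pivot. At latch angle q it is at gauge x = 112 - 42 cos q, y = -42 sin q mm.
- weight: Bystander: small brass-coloured weight with a knob, 32 mm across, 34 mm tall; origin at the centre of its underside.
- cup_red: Bystander: white sample cup with red lid, 60 mm across, 54 mm tall; origin at the centre of its underside.
- tape_roll: Bystander: beige tape roll lying flat, 72 mm across, 18 mm tall; origin at the centre of its underside.
- nozzle: Bystander: small nozzle lying, 70 mm long (its y), 16 mm tall; origin under its middle.

How it is judged:
On the way:
1. the stop board lies flat in the notch while the latch is still open (z of stop_board in the frame of gauge below 0.0205 m and angle between stop_board's own z axis and vertical below 0.03 rad and x of stop_board in the frame of gauge between 0.044 and 0.056 m and value of joint latch above 0.6 rad), for 0.2 s.
At the end, for the whole second after the job is handed in: The stop board lies at rest flat in the notch (underside within 2.5 mm of the notch floor, tilt under 0.03 rad, within 6 mm of the notch centre along the rails) and the latch is closed over it (angle under 0.15 rad) (z of stop_board in the frame of gauge below 0.0205 m and angle between stop_board's own z axis and vertical below 0.03 rad and x of stop_board in the frame of gauge between 0.044 and 0.056 m and value of joint latch below 0.15 rad and linear speed of stop_board below 0.01 m/s); the robot touches nothing.
It fails at once if the stop board is lifted more than 10 mm off its rails (z of stop_board in the frame of gauge above 0.034 m).
It fails at once if the rib of the board is taken between the fingers (x of the grasp point in the frame of rib_top between -0.006 and 0.006 m and y of the grasp point in the frame of rib_top between -0.055 and 0.055 m and z of the grasp point in the frame of rib_top below 0.01 m).
It fails at once if the peg of the latch is taken between the fingers (horizontal distance between the grasp point and peg_top below 0.006 m and z of the grasp point in the frame of peg_top below 0.01 m).
It fails at once if one of the other loose things (weight, red-lidded cup, tape roll, nozzle) is moved more than 20 mm (distance of any of weight, cup_red, tape_roll, nozzle from where it was at the start of the episode above 0.02 m).
It also fails if it takes over 54 s, if anything falls off the work surface, if the arm or the gripper's body presses on something with over 40 N, if the wrist force passes 120 N, or if a joint passes its speed limit or range.

## Working session

There is one attempt and no reset: what is moved stays moved. The work goes in short steps, Python scripts to look and compute and a tool call to move; the robot and the scene stay as the last step left them, time stands still between calls to the robot, and variables do not carry over. Pictures are saved under pics/ and viewed, and the job is handed in when it is done.

Besides the shell and the picture viewer there is one more tool, called as name(argument=value, ...) on one line, values as JSON. move_arm: Moves the arm, as the interface text tells. Its arguments: {"type":"object","properties":{"rows":{"type":"array","items":{"type":"object","properties":{"gripper":{"type":"number"},"travel":{"type":"array","items":{"type":"number"}},"roll":{"type":"number"}}}},"newtons":{"type":"number"}},"required":["rows"]}

```bash
mkdir -p pics; ls; python3 - <<'E'
from cell import env
import cv2,numpy as np
print(env.read_state())
for n in ["scene","side"]:
    p,d=env.get_image(n); cv2.imwrite(f"pics/{n}0.png",p[:,:,::-1]); np.savez(f"pics/{n}0.npz",p=p,d=d); print(n,env.camera_params(n))
print(env.camera_params("wrist"))
E
```

```text
pics
{'time_s': 0.0, 'joint_positions': array([ 1.07559334e+00,  1.31127104e-01,  1.48925436e+00, -2.72974548e-06,
        1.52302181e+00, -8.53928129e-02]), 'joint_velocities': array([-0.0004117 ,  0.00036245, -0.00120943, -0.00070366,  0.00013212,
        0.00145548]), 'joint_efforts': array([ 9.06308615e-04, -5.59820294e+01, -4.91768968e+01,  7.67512573e-02,
        3.55088746e-02, -8.28661564e-05]), 'position': array([0.2387892 , 0.54986825, 0.24262145]), 'eef_rot': array([ 4.31329158e-04,  8.36191950e-01,  5.48436143e-01, -7.95951458e-04]), 'contact_force': array([-0.29162627, -0.59458093, -0.50437279]), 'torque': array([ 0.03788571, -0.04046727,  0.02284639]), 'gripper_width': 0.09298512328464331}
scene {'fovy': 50.79905490451791, 'cx': 248.33902596695773, 'cy': 187.96322328687418, 'R': array([[-0.90596202, -0.42305719,  0.01598223],
       [-0.33917635,  0.70270672, -0.62542999],
       [ 0.25336183, -0.57203661, -0.78011659]]), 't': array([0.34775546, 0.40162224, 0.79131319])}
side {'fovy': 42.54214483049749, 'cx': 262.36590253608375, 'cy': 191.24397380766698, 'R': array([[ 0.85686272, -0.51552362, -0.00465512],
       [-0.29633989, -0.4851239 , -0.82270132],
       [ 0.42186365,  0.7063216 , -0.5684548 ]]), 't': array([-0.57135922,  0.09086719,  0.98786011])}
{'fovy': 58.15150033084692, 'cx': 262.3163154525292, 'cy': 186.5421646952965, 'T_tool_cam': array([[ 9.99999909e-01,  4.06282248e-05, -4.23955638e-04,
         8.78103478e-04],
       [ 8.15021970e-05,  9.58787503e-01,  2.84124123e-01,
        -7.90345255e-02],
       [ 4.18026827e-04, -2.84124132e-01,  9.58787413e-01,
        -1.41522330e-01],
       [ 0.00000000e+00,  0.00000000e+00,  0.00000000e+00,
         1.00000000e+00]])}
```

View pics/scene0.png

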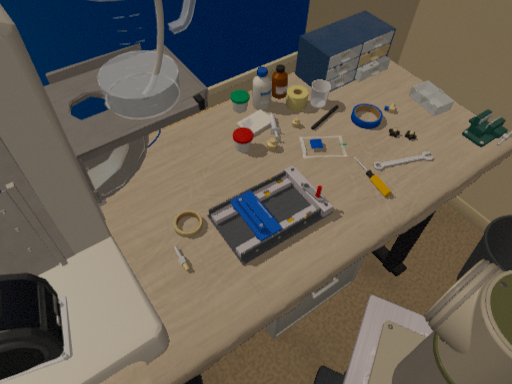

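View pics/side0.png

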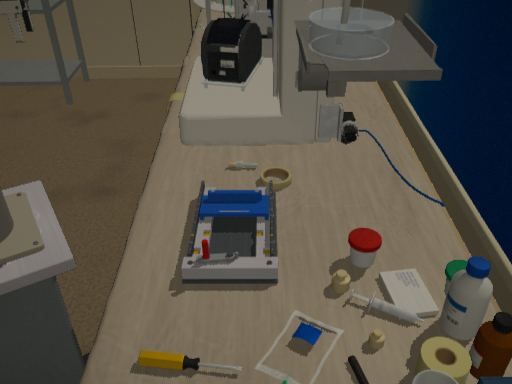

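```bash
cat > h.py <<'E'
import numpy as np,cv2
from cell import env
def K(c): 
    f=192/np.tan(np.radians(c['fovy'])/2); return f,c['cx'],c['cy']
def cloud(d,c,T=None):
    f,cx,cy=K(c); v,u=np.mgrid[0:384,0:512]
    P=np.stack([(u-cx)/f*d,(v-cy)/f*d,d],-1)
    if T is None: return (P-c['t'])@c['R']
    return P@T[:3,:3].T+T[:3,3]
def onplane(uv,z,c,T=None):
    f,cx,cy=K(c); uv=np.atleast_2d(uv).astype(float)
    r=np.stack([(uv[:,0]-cx)/f,(uv[:,1]-cy)/f,np.ones(len(uv))],-1)
    if T is None: o=-c['R'].T@c['t']; r=r@c['R']
    else: o=T[:3,3]; r=r@T[:3,:3].T
    return o+r*((z-o[2])/r[:,2])[:,None]
def wristT(s):
    from scipy.spatial.transform import Rotation as Ro
    w,x,y,z=s['eef_rot']; T=np.eye(4);T[:3,:3]=Ro.from_quat([x,y,z,w]).as_matrix();T[:3,3]=s['position']
    return T@env.camera_params('wrist')['T_tool_cam']
def mask(p,col):
    h=cv2.cvtColor(p,cv2.COLOR_RGB2HSV);H,S,V=h[...,0],h[...,1].astype(int),h[...,2]
    return {'blue':(H>100)&(H<125)&(S>150)&(V>60),'red':((H<6)|(H>174))&(S>150)&(V>80),'yellow':(H>18)&(H<32)&(S>130)&(V>90)}[col]
E
python3 - <<'E'
from h import *
for n in ["scene","side"]:
    a=np.load(f"pics/{n}0.npz");p,d=a['p'],a['d'];c=env.camera_params(n);X=cloud(d,c)
    for col in ['blue','red','yellow']:
        m=mask(p,col)&(d>0); k,l,st,ce=cv2.connectedComponentsWithStats(m.astype(np.uint8))
        for i in range(1,k):
            if st[i,4]>15:
                q=X[l==i]; print(n,col,st[i,4],ce[i].round(),np.median(q,0).round(3),q.min(0).round(3),q.max(0).round(3))
E
```

```text
scene blue 8013 [79. 29.] [ 0.962 -0.295  0.361] [ 0.662 -0.469  0.254] [ 1.025 -0.003  0.579]
scene blue 8946 [235.  35.] [ 0.75  -0.667  0.206] [ 0.595 -0.928  0.059] [ 0.86  -0.473  0.374]
scene blue 509 [ 88. 107.] [ 0.979 -0.266  0.155] [ 0.956 -0.306  0.125] [ 1.003 -0.227  0.183]
scene blue 224 [365. 121.] [ 0.312 -0.697  0.017] [ 0.269 -0.762 -0.001] [ 0.36  -0.686  0.028]
scene blue 95 [316. 143.] [ 0.417 -0.544  0.016] [ 0.397 -0.565  0.001] [ 0.439 -0.525  0.022]
scene blue 1187 [255. 215.] [ 0.464 -0.21   0.043] [ 0.394 -0.279  0.005] [ 0.543 -0.157  0.066]
scene red 259 [242. 135.] [ 0.611 -0.444  0.054] [ 0.583 -0.475 -0.003] [ 0.65  -0.42   0.059]
scene red 45 [318. 191.] [ 0.346 -0.333  0.068] [ 0.342 -0.338  0.045] [ 0.352 -0.331  0.085]
scene yellow 217 [380. 185.] [ 0.207 -0.466  0.019] [ 0.175 -0.495 -0.003] [ 0.239 -0.443  0.025]
scene yellow 19 [267. 193.] [ 0.474 -0.306  0.019] [ 0.469 -0.315  0.017] [ 0.48  -0.297  0.022]
scene yellow 22 [290. 219.] [ 0.388 -0.255  0.019] [ 0.379 -0.268  0.01 ] [ 0.394 -0.246  0.026]
side blue 134 [404. 174.] [ 0.867 -0.311  0
[... 304 characters left out ...]
1  0.063] [ 0.618 -0.662  0.074]
side blue 360 [307. 333.] [ 0.418 -0.55   0.016] [ 0.396 -0.572  0.01 ] [ 0.441 -0.526  0.02 ]
side red 587 [365. 239.] [ 0.61  -0.455  0.054] [ 0.584 -0.481  0.   ] [ 0.666 -0.374  0.057]
side red 113 [205. 249.] [ 0.345 -0.343  0.066] [ 0.341 -0.346  0.045] [ 0.352 -0.336  0.083]
side yellow 24 [206. 234.] [ 0.389 -0.25   0.018] [ 0.382 -0.259  0.016] [ 0.394 -0.242  0.02 ]
side yellow 20 [259. 233.] [ 0.477 -0.304  0.018] [ 0.471 -0.309  0.016] [ 0.482 -0.298  0.019]
side yellow 20 [196. 251.] [ 0.349 -0.289  0.018] [ 0.344 -0.293  0.016] [ 0.354 -0.283  0.02 ]
side yellow 689 [161. 359.] [ 0.205 -0.478  0.02 ] [ 0.175 -0.504 -0.002] [ 0.24  -0.431  0.024]
```

```bash
python3 - <<'E'
from h import *
import math
pts=[]
for n in ["scene","side"]:
    a=np.load(f"pics/{n}0.npz");p,d=a['p'],a['d'];c=env.camera_params(n);X=cloud(d,c)
    e=np.array([-.523,-.852]);g=X[...,:2]-np.array([.4456,-.2566])
    gx=g@e; gy=g@np.array([-e[1],e[0]])
    m=(d>0)&(abs(gx)<.16)&(abs(gy)<.105)
    t=m&(X[...,2]>-.02)&(X[...,2]<.004)&0
    tab=(d>0)&(abs(X[...,2])<.02)&(np.hypot(g[...,0],g[...,1])<.35)&~m
    print(n,'table z',np.median(X[...,2][tab]),X[...,2][tab].std())
    for lo,hi in [(.006,.05),(.033,.05)]:
        b=(m&(X[...,2]>lo)&(X[...,2]<hi)&~mask(p,'blue')).astype(np.uint8)
        k,l,st,ce=cv2.connectedComponentsWithStats(b); 
        q=X[b>0][:,:2]
        r=cv2.minAreaRect((q*1000).astype(np.float32)); print(lo,r,len(q))
    s=m&(X[...,2]>.032)
    im=np.zeros((640,800,3),np.uint8)
    Z=np.clip(X[...,2]*255/.085,0,255)
    for y,x in zip(*np.where(m)):
        U=int(400+gx[y,x]*2300);V=int(320-gy[y,x]*2300); cv2.circle(im,(U,V),3,tuple(int(w) for w in p[y,x,::-1]),-1)
    for xx in (-.14,-.135,.1,.105,.135,.14): cv2.line(im,(int(400+xx*2300),0),(int(400+xx*2300),639),(0,255,0))
    for yy in (-.085,-.0715,-.045,.045,.0715,.085): cv2.line(im,(0,int(320-yy*2300)),(799,int(320-yy*2300)),(0,255,0))
    cv2.imwrite(f'pics/td_{n}.png',im[:600])
E
```

```text
scene table z 0.0005919823724911712 0.0036854845588521565
0.006 ((456.60321044921875, -253.71681213378906), (301.9143981933594, 188.5723876953125), 58.593536376953125) 5140
0.033 ((443.6635437011719, -258.9541931152344), (272.985107421875, 169.78897094726562), 58.490142822265625) 1188
side table z -5.496227466540175e-05 0.0037075356039815307
0.006 ((457.8616638183594, -256.38232421875), (311.4002990722656, 181.60691833496094), 57.00904846191406) 6202
0.033 ((444.439697265625, -263.56427001953125), (273.8288269042969, 168.2539520263672), 57.33009338378906) 1880
```

View pics/td_scene.png

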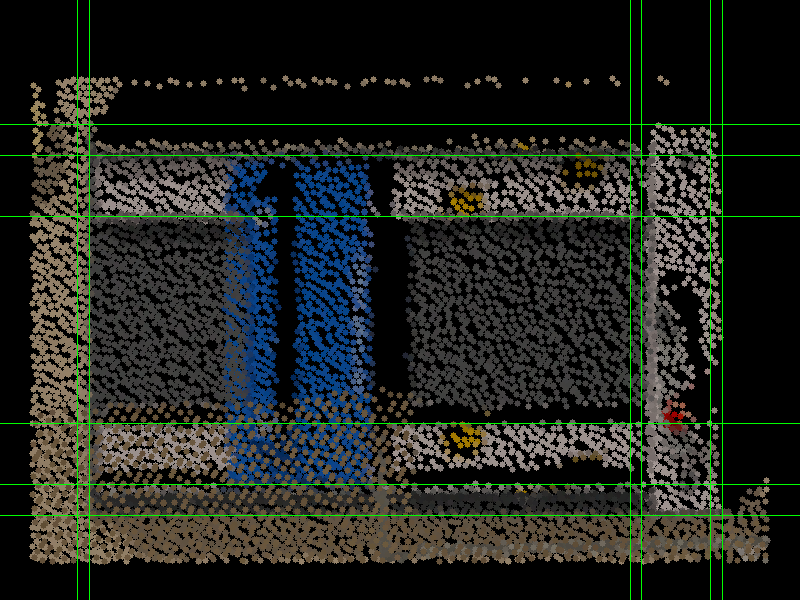

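View pics/td_side.png

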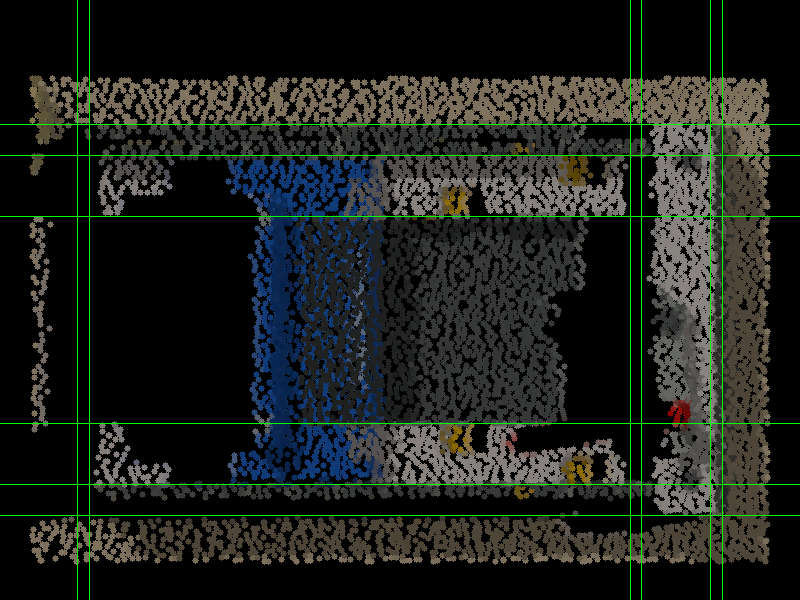

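```bash
cat > go.py <<'E'
from h import *
import math
from scipy.spatial.transform import Rotation as Ro
O=np.array([.444,-.2605]);TH=math.radians(238.45)
e=np.array([math.cos(TH),math.sin(TH)]);ey=np.array([-e[1],e[0]])
def G(gx,gy,z): return np.array([*(O+e*gx+ey*gy),z])
def inG(P): P=np.asarray(P);g=P[:2]-O; return np.array([g@e,g@ey,P[2]])
def Rs(s): w,x,y,z=s['eef_rot']; return Ro.from_quat([x,y,z,w]).as_matrix()
def plan(s,gx,gy,z,yawg):
    "yawg: angle of tool x measured from gauge +y, deg, ccw"
    R=Rs(s); t=R.T@(G(gx,gy,z)-s['position']); psi=math.degrees(math.atan2(R[1,0],R[0,0]))
    want=math.degrees(TH)+90+yawg; r=(psi-want+180)%360-180
    return t.round(4),round(r,1)
def rep():
    s=env.read_state();R=Rs(s);print('t',round(s['time_s'],2),'g',(inG(s['position'])*1000).round(1),'yawg',round((math.degrees(math.atan2(R[1,0],R[0,0])-TH)-90+180)%360-180,1),'down',R[:,2].round(3),'Fg',(s['contact_force'][:2]@e).round(2),(s['contact_force'][:2]@ey).round(2),s['contact_force'][2].round(2),'w',round(s['gripper_width'],4),'j6',s['joint_positions'][5].round(2))
    return s
E
python3 -c "
from go import *
s=rep();print(plan(s,-.098,0,.2,0))"
```

```text
t 0.1 g [-583.2 -598.9  242.7] yawg 98.1 down [-0.001 -0.001 -1.   ] Fg -0.08 -0.25 -0.96 w 0.0929 j6 -0.09
(array([-0.5644,  0.5248,  0.0436]), 98.1)
```

move_arm(rows=[{"gripper": 0, "travel": [-0.03, 0.028, 0], "roll": 5}, {"gripper": 0, "travel": [-0.058, 0.054, 0], "roll": 10}, {"gripper": 0, "travel": [-0.086, 0.08, 0], "roll": 15}, {"gripper": 0, "travel": [-0.114, 0.106, 0], "roll": 20}, {"gripper": 0, "travel": [-0.142, 0.132, 0.01], "roll": 25}, {"gripper": 0, "travel": [-0.17, 0.158, 0.01], "roll": 30}, {"gripper": 0, "travel": [-0.198, 0.184, 0.01], "roll": 35}, {"gripper": 0, "travel": [-0.226, 0.21, 0.015], "roll": 40}, {"gripper": 0, "travel": [-0.254, 0.236, 0.02], "roll": 45}, {"gripper": 0, "travel": [-0.282, 0.262, 0.02], "roll": 50}], newtons=20)

```text
time_s: 0.93
position: [0.3662, 0.1849, 0.2219]
eef_rot: [0.001, 0.99, 0.142, -0.001]
contact_force: [1.5, -0.7, -0.5]
gripper_width: 0.0308
```

```bash
python3 -c "
from go import *
s=rep();print(plan(s,-.098,0,.2,0))"
```

```text
t 0.93 g [-338.9 -299.3  221.9] yawg 47.8 down [-0.002 -0.002 -1.   ] Fg -0.2 1.61 -0.55 w 0.0308 j6 0.06
(array([0.0223, 0.3836, 0.0223]), 47.8)
```

move_arm(rows=[{"gripper": 0, "travel": [0.002, 0.038, 0], "roll": 5}, {"gripper": 0, "travel": [0.004, 0.076, 0], "roll": 10}, {"gripper": 0, "travel": [0.006, 0.114, 0], "roll": 15}, {"gripper": 0, "travel": [0.009, 0.152, 0.005], "roll": 20}, {"gripper": 0, "travel": [0.011, 0.19, 0.01], "roll": 25}, {"gripper": 0, "travel": [0.013, 0.228, 0.01], "roll": 30}, {"gripper": 0, "travel": [0.016, 0.266, 0.015], "roll": 35}, {"gripper": 0, "travel": [0.018, 0.304, 0.015], "roll": 40}, {"gripper": 0, "travel": [0.02, 0.342, 0.02], "roll": 45}, {"gripper": 0, "travel": [0.022, 0.383, 0.022], "roll": 47.8}])

```text
time_s: 1.77
position: [0.4946, -0.1782, 0.1994]
eef_rot: [0.001, 0.962, -0.274, -0.001]
contact_force: [1.7, 0.6, -0.2]
gripper_width: 0.0004
```

```bash
python3 - <<'E'
from go import *
s=rep();print(plan(s,-.098,0,.2,0))
T=wristT(s);p,d=env.get_image('wrist');cv2.imwrite('pics/w1.png',p[:,:,::-1]);np.savez('pics/w1.npz',p=p,d=d,T=T)
X=cloud(d,env.camera_params('wrist'),T)
for col in ['blue','red','yellow']:
    m=mask(p,col)&(d>0);k,l,st,ce=cv2.connectedComponentsWithStats(m.astype(np.uint8))
    for i in range(1,k):
        if st[i,4]>30:
            q=np.array([inG(x) for x in X[l==i]])*1000;print(col,st[i,4],ce[i].round(),np.percentile(q,[2,50,98],axis=0).round(1).tolist())
E
```

```text
t 1.77 g [-96.6   0.  199.4] yawg -0.2 down [-0.003 -0.001 -1.   ] Fg -1.39 1.11 -0.18 w 0.0004 j6 0.11
(array([-0.    , -0.0014, -0.0006]), -0.2)
blue 7332 [263. 221.] [[-79.7, -67.5, 39.2], [-63.7, 0.3, 42.8], [-18.6, 67.2, 63.3]]
red 933 [495. 351.] [[66.9, 215.0, 53.1], [82.3, 234.2, 54.6], [101.4, 251.8, 55.8]]
yellow 169 [256. 328.] [[-131.8, -1.5, 275.6], [-127.5, -1.1, 279.6], [-121.7, -0.7, 281.3]]
yellow 2283 [257. 379.] [[-120.7, -49.5, 282.7], [-119.7, 5.5, 285.1], [-118.6, 28.2, 286.6]]
```

View pics/w1.png

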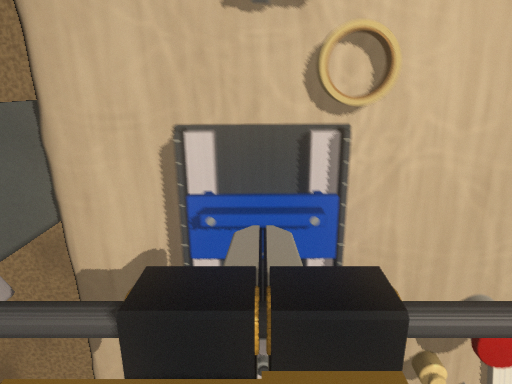

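```bash
python3 - <<'E'
from go import *
a=np.load('pics/w1.npz');c=env.camera_params('wrist')
for uv,z in [((262,125),.008),((176,130),.04),((349,130),.04),((180,255),.04),((346,255),.04),((262,195),.042),((190,206),.062),((336,206),.062)]:
    print(uv,(inG(onplane(uv,z,c,a['T'])[0])*1000).round(1))
E
```

```text
(262, 125) [-138.8   -0.4    8. ]
(176, 130) [-138.4  -74.9   40. ]
(349, 130) [-137.8   75.    40. ]
(180, 255) [-18.2 -80.1  40. ]
(346, 255) [-17.7  80.3  40. ]
(262, 195) [-79.6  -0.6  42. ]
(190, 206) [-76.4 -62.3  62. ]
(336, 206) [-75.9  62.8  62. ]
```

move_arm(rows=[{"gripper": 0, "travel": [0, -0.009, 0.03], "roll": 0}, {"gripper": 0, "travel": [0, -0.009, 0.06], "roll": 0}, {"gripper": 0, "travel": [0, -0.009, 0.09], "roll": 0}, {"gripper": 0, "travel": [0, -0.009, 0.115], "roll": 0}, {"gripper": 0, "travel": [0, -0.009, 0.1265], "roll": 0}, {"gripper": 0, "travel": [0, -0.009, 0.1265], "roll": 0}])

```text
time_s: 2.32
position: [0.4973, -0.1761, 0.0682]
eef_rot: [0.002, 0.961, -0.276, -0.004]
contact_force: [-1.0, -0.7, 0.6]
gripper_width: 0.0005
```

```bash
python3 -c "
from go import *
s=rep();print(plan(s,-.098,0,.072,0))
p,d=env.get_image('side');cv2.imwrite('pics/s2.png',p[100:300,120:330,::-1].repeat(2,0).repeat(2,1))"
```

```text
t 2.32 g [-99.8   1.3  68.2] yawg -0.5 down [-0.009 -0.002 -1.   ] Fg 1.09 -0.46 0.59 w 0.0005 j6 0.13
(array([-0.0013,  0.0018, -0.0037]), -0.5)
```

View pics/s2.png

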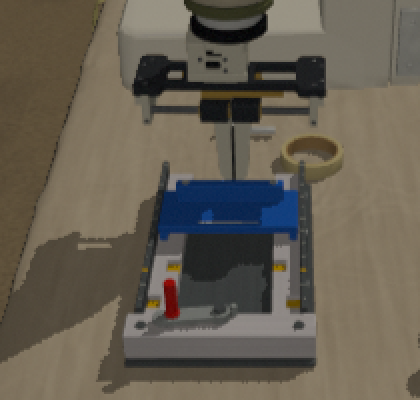

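move_arm(rows=[{"gripper": 0, "travel": [-0.001, 0.003, -0.004], "roll": 0}, {"gripper": 0, "travel": [-0.001, 0.008, -0.006], "roll": -0.5}, {"gripper": 0, "travel": [-0.001, 0.014, -0.006], "roll": -0.5}, {"gripper": 0, "travel": [-0.001, 0.02, -0.006], "roll": -0.5}, {"gripper": 0, "travel": [-0.001, 0.026, -0.006], "roll": -0.5}, {"gripper": 0, "travel": [-0.001, 0.032, -0.006], "roll": -0.5}, {"gripper": 0, "travel": [-0.001, 0.038, -0.006], "roll": -0.5}, {"gripper": 0, "travel": [-0.001, 0.044, -0.006], "roll": -0.5}])

```text
time_s: 3.03
position: [0.4746, -0.2141, 0.0772]
eef_rot: [0.002, 0.962, -0.272, -0.002]
contact_force: [1.7, 2.5, 3.1]
gripper_width: 0.0005
```

```bash
python3 -c "
from go import *
s=rep();print(plan(s,0.018,0,.073,0))
p,d=env.get_image('side');cv2.imwrite('pics/s3.png',p[100:300,120:330,::-1].repeat(2,0).repeat(2,1))"
```

```text
t 3.03 g [-55.5   1.7  77.2] yawg -0.0 down [-0.006 -0.003 -1.   ] Fg -3.03 0.08 3.06 w 0.0005 j6 0.03
(array([-0.0017,  0.0735,  0.0047]), -0.0)
```

View pics/s3.png

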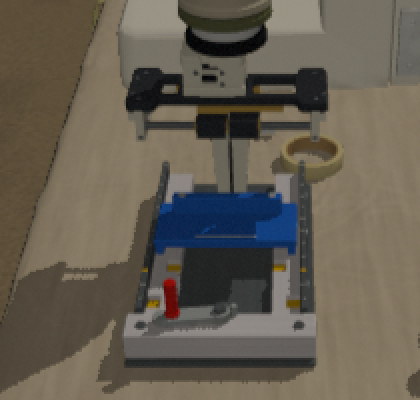

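move_arm(rows=[{"gripper": 0, "travel": [-0.001, 0.004, 0.002], "roll": 0}, {"gripper": 0, "travel": [-0.001, 0.009, 0.004], "roll": 0}, {"gripper": 0, "travel": [-0.002, 0.014, 0.006], "roll": 0}, {"gripper": 0, "travel": [-0.002, 0.019, 0.006], "roll": 0}, {"gripper": 0, "travel": [-0.002, 0.024, 0.006], "roll": 0}, {"gripper": 0, "travel": [-0.002, 0.029, 0.006], "roll": 0}, {"gripper": 0, "travel": [-0.002, 0.034, 0.006], "roll": 0}, {"gripper": 0, "travel": [-0.002, 0.039, 0.006], "roll": 0}, {"gripper": 0, "travel": [-0.002, 0.044, 0.006], "roll": 0}, {"gripper": 0, "travel": [-0.002, 0.049, 0.006], "roll": 0}])

```text
time_s: 3.92
position: [0.4461, -0.256, 0.0713]
eef_rot: [0.003, 0.962, -0.272, -0.003]
contact_force: [0.5, 1.2, -0.8]
gripper_width: 0.0005
```

```bash
python3 -c "
from go import *
s=rep();print(plan(s,0.018,0,.073,0))
p,d=env.get_image('side');cv2.imwrite('pics/s4.png',p[100:300,120:330,::-1].repeat(2,0).repeat(2,1))"
```

```text
t 3.92 g [-4.9 -0.6 71.3] yawg -0.0 down [-0.007 -0.004 -1.   ] Fg -1.35 -0.19 -0.8 w 0.0005 j6 -0.06
(array([ 0.0006,  0.0229, -0.0016]), -0.0)
```

View pics/s4.png

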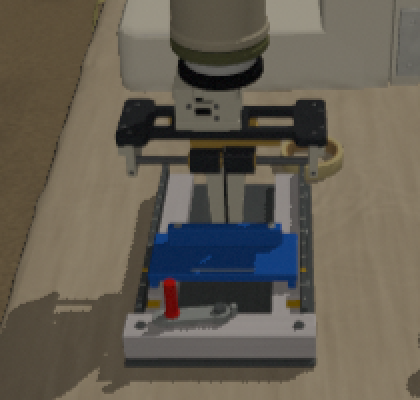

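Board is following squarely; now the slow final stretch, 2.5 mm per row.

move_arm(rows=[{"gripper": 0, "travel": [0, 0.0025, 0], "roll": 0}, {"gripper": 0, "travel": [0, 0.005, 0], "roll": 0}, {"gripper": 0, "travel": [0, 0.0075, 0], "roll": 0}, {"gripper": 0, "travel": [0, 0.01, 0], "roll": 0}, {"gripper": 0, "travel": [0, 0.0125, 0], "roll": 0}, {"gripper": 0, "travel": [0, 0.015, 0], "roll": 0}, {"gripper": 0, "travel": [0, 0.0175, 0], "roll": 0}, {"gripper": 0, "travel": [0, 0.0195, 0], "roll": 0}])

```text
time_s: 4.63
position: [0.4355, -0.2735, 0.0715]
eef_rot: [0.003, 0.962, -0.272, -0.003]
contact_force: [1.1, 0.2, -0.9]
gripper_width: 0.0006
```

```bash
python3 -c "
from go import *
s=rep()"
```

```text
t 4.63 g [15.6 -0.5 71.5] yawg -0.0 down [-0.007 -0.004 -1.   ] Fg -0.7 0.83 -0.92 w 0.0006 j6 -0.1
```

move_arm(rows=[{"gripper": 0, "travel": [0, 0.002, 0], "roll": 0}, {"gripper": 0, "travel": [0, 0.004, 0], "roll": 0}, {"gripper": 0, "travel": [0, 0.0055, 0], "roll": 0}])

```text
time_s: 4.88
position: [0.4325, -0.2784, 0.0716]
eef_rot: [0.003, 0.962, -0.272, -0.003]
contact_force: [1.2, 1.4, -1.0]
gripper_width: 0.0003
```

```bash
python3 -c "
from go import *
s=rep()
for n in ('side','scene'):
    p,d=env.get_image(n);cv2.imwrite('pics/%s5.png'%n,(p[140:300,150:310,::-1] if n=='side' else p[130:290,190:350,::-1]).repeat(3,0).repeat(3,1))
    X=cloud(d,env.camera_params(n));m=mask(p,'blue')&(d>0)&(np.hypot(X[...,0]-.43,X[...,1]+.28)<.12)
    q=np.array([inG(x) for x in X[m]])*1000;print(n,np.percentile(q,[1,50,99],axis=0).round(1).tolist());print(np.histogram(q[:,2],bins=range(20,70,3)))
"
```

```text
t 4.88 g [21.3 -0.4 71.6] yawg -0.0 down [-0.007 -0.004 -1.   ] Fg -1.8 0.26 -1.01 w 0.0003 j6 -0.11
side [[27.5, -69.3, 27.0], [53.1, 2.2, 36.1], [86.9, 67.8, 56.9]]
(array([  0,   4,  42,  80, 361, 877,  77,  64,  76,  69,  83, 142,  72,
         0,   0,   0]), array([20, 23, 26, 29, 32, 35, 38, 41, 44, 47, 50, 53, 56, 59, 62, 65, 68]))
scene [[19.8, -72.6, 12.0], [31.5, -45.6, 36.3], [80.2, 65.8, 57.0]]
(array([  2,   2,  15,  17,  81, 230,  50,  13,  15,   3,   9,   9,  10,
         1,   0,   0]), array([20, 23, 26, 29, 32, 35, 38, 41, 44, 47, 50, 53, 56, 59, 62, 65, 68]))
```

View pics/side5.png

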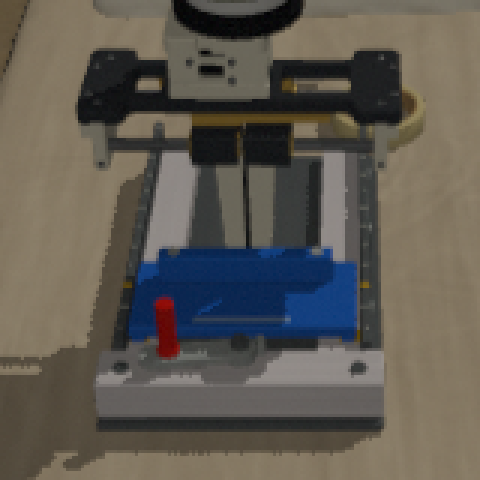

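move_arm(rows=[{"gripper": 0, "travel": [0, 0.002, 0], "roll": 0}, {"gripper": 0, "travel": [0, 0.003, 0], "roll": 0}])

```text
time_s: 5.15
position: [0.4321, -0.2792, 0.0718]
eef_rot: [0.001, 0.962, -0.272, -0.002]
contact_force: [8.7, 15.8, 3.7]
gripper_width: 0.0002
```

```bash
python3 -c "
from go import *
s=rep()
"
```

```text
t 5.15 g [22.2 -0.4 71.8] yawg -0.1 down [-0.005 -0.001 -1.   ] Fg -17.98 -0.87 3.69 w 0.0002 j6 -0.12
```

Force jumped to 18 N without movement: it is seated against the notch wall. Back off and lift.

move_arm(rows=[{"gripper": 0, "travel": [0, -0.01, 0], "roll": 0}, {"gripper": 0, "travel": [0, -0.02, 0], "roll": 0}, {"gripper": 0, "travel": [0, -0.025, -0.02], "roll": 0}, {"gripper": 0, "travel": [0, -0.025, -0.05], "roll": 0}, {"gripper": 0, "travel": [0, -0.025, -0.08], "roll": 0}, {"gripper": 0, "travel": [0, -0.025, -0.11], "roll": 0}, {"gripper": 0, "travel": [0, -0.025, -0.13], "roll": 0}, {"gripper": 0, "travel": [0, -0.025, -0.13], "roll": 0}])

```text
time_s: 5.82
position: [0.4484, -0.259, 0.2076]
eef_rot: [0.003, 0.962, -0.272, 0.002]
contact_force: [0.9, 0.0, 0.7]
gripper_width: 0.0002
```

```bash
python3 - <<'E'
from go import *
s=rep()
for n in ('side','scene'):
    c=env.camera_params(n)
    p,d=env.get_image(n);cv2.imwrite('pics/%s6.png'%n,(p[140:300,150:310,::-1] if n=='side' else p[130:290,190:350,::-1]).repeat(3,0).repeat(3,1))
    X=cloud(d,c);m=mask(p,'blue')&(d>0)&(np.hypot(X[...,0]-.43,X[...,1]+.28)<.12)
    q=np.array([inG(x) for x in X[m]])*1000;print(n,np.percentile(q,[1,50,99],axis=0).round(1).tolist())
    t=q[(abs(q[:,2]-36)<4)&(q[:,0]>42)&(q[:,0]<78)]
    A=np.c_[t[:,0]-50,t[:,1],np.ones(len(t))];print('plane',len(t),np.linalg.lstsq(A,t[:,2],rcond=None)[0].round(4))
    r=mask(p,'red')&(np.hypot(X[...,0]-.345,X[...,1]+.34)<.04)
    v,u=np.where(r); print('red rows',v.min(),v.max(),'cols',u.min(),u.max())
    k=v<=v.min()+2; tt=np.array([u[k].mean(),v.min()+1.]); print('pegtop',(inG(onplane(tt,.082,c)[0])*1000).round(1))
    kb=v>=v.max()-1; tb=np.array([u[kb].mean(),v.max()]); print('pegfoot',(inG(onplane(tb,.045,c)[0])*1000).round(1),'median',(inG(np.median(X[r&(d>0)],0))*1000).round(1))
E
```

```text
t 5.82 g [ -3.6   3.  207.6] yawg -0.0 down [ 0.002 -0.007 -1.   ] Fg -0.47 0.74 0.73 w 0.0002 j6 -0.07
side [[27.4, -69.5, 28.1], [53.1, 2.6, 36.2], [87.3, 67.8, 57.0]]
plane 909 [-1.75000e-02  8.00000e-04  3.59832e+01]
red rows 240 258 cols 202 209
pegtop [118.5 -42.   82. ]
pegfoot [120.9 -42.   45. ] median [122.7 -41.1  65.6]
scene [[20.2, -72.3, 23.7], [38.8, -8.7, 36.9], [82.2, 66.5, 59.8]]
plane 418 [-1.43000e-02 -3.00000e-04  3.65273e+01]
red rows 186 197 cols 315 321
pegtop [114.  -44.1  82. ]
pegfoot [113.3 -47.2  45. ] median [113.4 -44.9  66.5]
```

View pics/scene6.png

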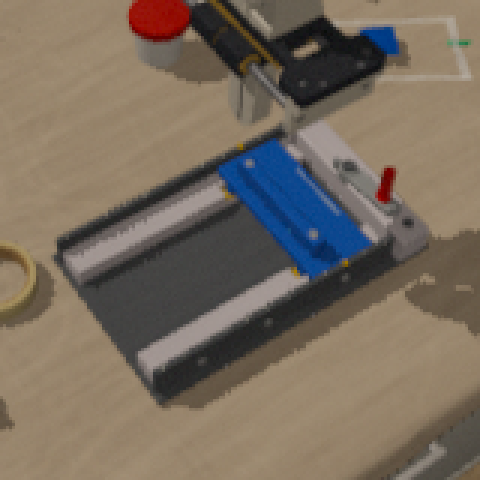

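View pics/side6.png

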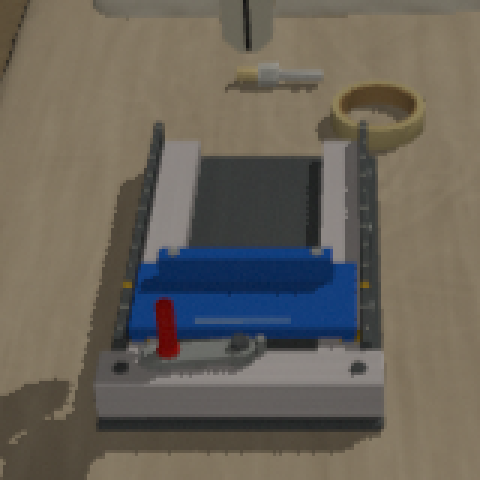

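```bash
python3 -c "
from go import *
s=env.read_state();print(plan(s,.150,-.043,.15,0),plan(s,.150,-.043,.078,0))"
```

```text
(array([-0.0436,  0.1534,  0.0533]), -0.0) (array([-0.0435,  0.1531,  0.1253]), -0.0)
```

move_arm(rows=[{"gripper": 0, "travel": [-0.008, 0.03, 0], "roll": 0}, {"gripper": 0, "travel": [-0.016, 0.06, 0], "roll": 0}, {"gripper": 0, "travel": [-0.026, 0.09, 0], "roll": 0}, {"gripper": 0, "travel": [-0.034, 0.12, 0], "roll": 0}, {"gripper": 0, "travel": [-0.042, 0.145, 0], "roll": 0}, {"gripper": 0, "travel": [-0.0435, 0.153, 0.02], "roll": 0}, {"gripper": 0, "travel": [-0.0435, 0.153, 0.05], "roll": 0}, {"gripper": 0, "travel": [-0.0435, 0.153, 0.08], "roll": 0}, {"gripper": 0, "travel": [-0.0435, 0.153, 0.09], "roll": 0}, {"gripper": 0, "travel": [-0.0435, 0.153, 0.09], "roll": 0}])

```text
time_s: 6.75
position: [0.3269, -0.3626, 0.1085]
eef_rot: [-0.001, 0.962, -0.272, -0.005]
contact_force: [-0.2, 0.6, 0.4]
gripper_width: 0.0006
```

```bash
python3 -c "
from go import *
s=rep();print(plan(s,.150,-.043,.078,0))
for n in ('scene','side'):
  p,d=env.get_image(n);cv2.imwrite('pics/%s7.png'%n,(p[140:300,150:310,::-1] if n=='side' else p[100:300,190:390,::-1]).repeat(3,0).repeat(3,1))
"
```

```text
t 6.75 g [148.3 -46.4 108.5] yawg -0.0 down [-0.009  0.004 -1.   ] Fg -0.36 -0.5 0.35 w 0.0006 j6 -0.39
(array([0.0037, 0.0017, 0.0305]), -0.0)
```

View pics/scene7.png

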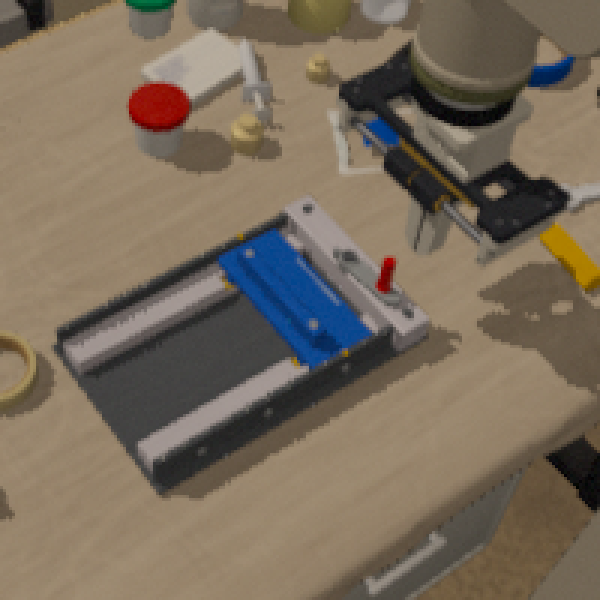

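View pics/side7.png

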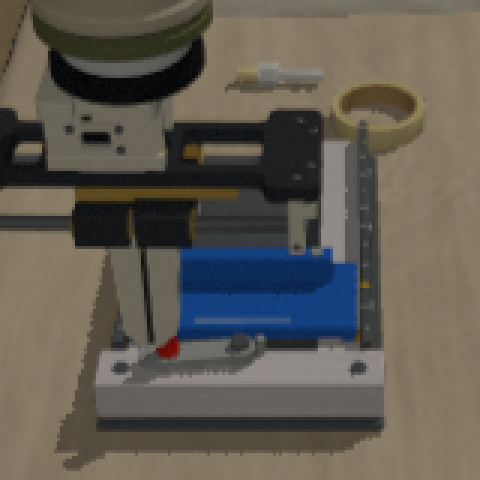

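move_arm(rows=[{"gripper": 0, "travel": [0.003, 0.002, 0.01], "roll": 0}, {"gripper": 0, "travel": [0.003, 0.002, 0.02], "roll": 0}, {"gripper": 0, "travel": [0.003, 0.002, 0.029], "roll": 0}, {"gripper": 0, "travel": [0.003, 0.002, 0.029], "roll": 0}])

```text
time_s: 7.18
position: [0.3298, -0.3675, 0.0821]
eef_rot: [0.0, 0.962, -0.272, -0.003]
contact_force: [-0.4, 0.6, -0.9]
gripper_width: 0.0002
```

```bash
cat >> go.py <<'E'
def peg(q,off=.013): 
    q=math.radians(q); d=np.array([-math.sin(q),math.cos(q)]); P=np.array([.112-.042*math.cos(q),-.042*math.sin(q)])-off*d
    return P
def arc(s,qs,z=.078,off=.013):
    for q in qs:
        P=peg(q,off); print(q,(P*1000).round(1),*plan(s,P[0],P[1],z,q-90))
E
python3 -c "
from go import *
s=rep();arc(s,[97,94,90,85,80,75,70,65,60])"
```

```text
t 7.18 g [150.9 -41.4  82.1] yawg 0.0 down [-0.006  0.001 -1.   ] Fg -0.24 -0.67 -0.88 w 0.0002 j6 -0.39
97 [130.  -40.1] [ 0.0013 -0.0209  0.0041] -7.0
94 [127.9 -41. ] [ 0.0004 -0.023   0.0041] -4.0
90 [125. -42.] [-0.0006 -0.0259  0.0041] 0.0
85 [121.3 -43. ] [-0.0016 -0.0297  0.0041] 5.0
80 [117.5 -43.6] [-0.0022 -0.0334  0.0041] 10.0
75 [113.7 -43.9] [-0.0025 -0.0373  0.004 ] 15.0
70 [109.9 -43.9] [-0.0025 -0.0411  0.004 ] 20.0
65 [106.  -43.6] [-0.0022 -0.0449  0.004 ] 25.0
60 [102.3 -42.9] [-0.0015 -0.0487  0.004 ] 30.0
```

move_arm(rows=[{"gripper": 0, "travel": [0.0005, -0.007, 0.003], "roll": 0}, {"gripper": 0, "travel": [0.0005, -0.014, 0.004], "roll": 0}, {"gripper": 0, "travel": [0.0005, -0.02, 0.004], "roll": 0}, {"gripper": 0, "travel": [-0.0005, -0.026, 0.004], "roll": 0}, {"gripper": 0, "travel": [-0.0015, -0.03, 0.004], "roll": 5}, {"gripper": 0, "travel": [-0.002, -0.0335, 0.004], "roll": 10}, {"gripper": 0, "travel": [-0.0025, -0.037, 0.004], "roll": 15}, {"gripper": 0, "travel": [-0.0025, -0.041, 0.004], "roll": 20}])

```text
time_s: 7.85
position: [0.3494, -0.3308, 0.0784]
eef_rot: [0.001, 0.9, -0.437, -0.002]
contact_force: [-0.4, -1.0, -1.0]
gripper_width: 0.0006
```

```bash
python3 -c "
from go import *
s=rep();arc(s,[65,60,55,50,45,40,35,30])
for n in ('scene','side'):
  p,d=env.get_image(n);cv2.imwrite('pics/%s8.png'%n,(p[140:300,150:310,::-1] if n=='side' else p[100:300,190:390,::-1]).repeat(3,0).repeat(3,1))
"
```

```text
t 7.85 g [109.4 -43.8  78.4] yawg -20.2 down [-0.005 -0.    -1.   ] Fg 1.07 0.18 -0.97 w 0.0006 j6 0.04
65 [106.  -43.6] [-0.0009 -0.0033  0.0004] 4.8
60 [102.3 -42.9] [-0.0016 -0.0071  0.0004] 9.8
55 [ 98.6 -41.9] [-0.0019 -0.0109  0.0004] 14.8
50 [ 95.  -40.5] [-0.0019 -0.0147  0.0004] 19.8
45 [ 91.5 -38.9] [-0.0016 -0.0185  0.0004] 24.8
40 [ 88.2 -37. ] [-0.0009 -0.0223  0.0003] 29.8
35 [ 85.1 -34.7] [ 0.0001 -0.026   0.0003] 34.8
30 [ 82.1 -32.3] [ 0.0014 -0.0296  0.0003] 39.8
```

View pics/scene8.png

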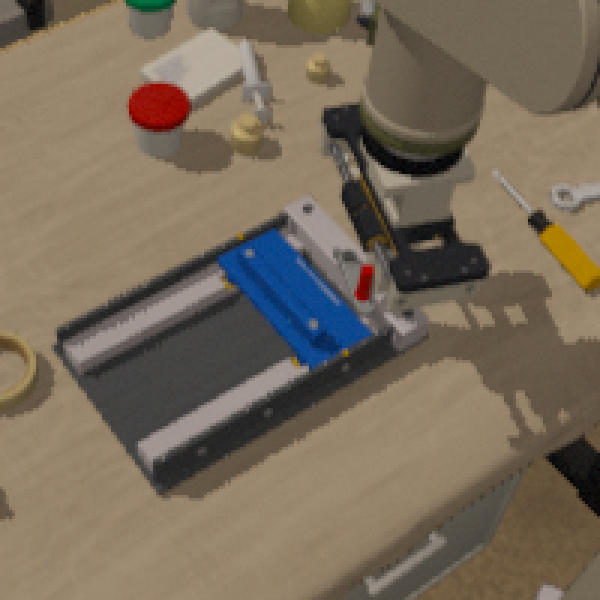

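View pics/side8.png

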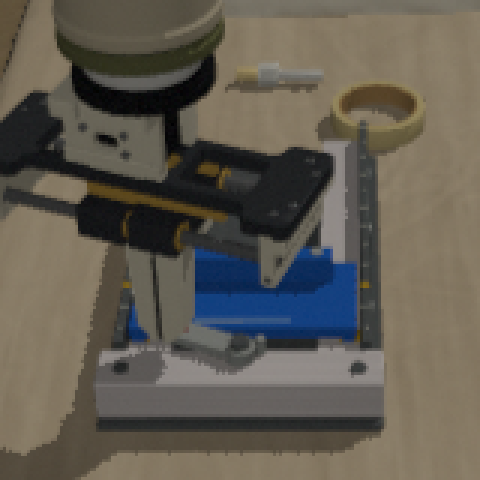

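The latch turns with about 1 N; continuing round the arc.

move_arm(rows=[{"gripper": 0, "travel": [-0.001, -0.0035, 0], "roll": 5}, {"gripper": 0, "travel": [-0.0015, -0.007, 0], "roll": 10}, {"gripper": 0, "travel": [-0.002, -0.011, 0], "roll": 15}, {"gripper": 0, "travel": [-0.002, -0.0145, 0], "roll": 20}, {"gripper": 0, "travel": [-0.0015, -0.0185, 0], "roll": 25}, {"gripper": 0, "travel": [-0.001, -0.0225, 0], "roll": 30}, {"gripper": 0, "travel": [0, -0.026, 0], "roll": 35}, {"gripper": 0, "travel": [0.0015, -0.0295, 0], "roll": 40}])

```text
time_s: 8.62
position: [0.3739, -0.3133, 0.0787]
eef_rot: [-0.002, -0.697, 0.717, 0.002]
contact_force: [-0.7, 0.6, 0.9]
gripper_width: 0.0007
```

```bash
python3 -c "
from go import *
s=rep();arc(s,[25,20,15,10,5,2,0,-3,-6])
for n in ('side',):
  p,d=env.get_image(n);cv2.imwrite('pics/%s9.png'%n,(p[140:300,150:310,::-1] if n=='side' else p[100:300,190:390,::-1]).repeat(3,0).repeat(3,1))
"
```

```text
t 8.62 g [ 81.7 -32.1  78.7] yawg -60.1 down [-0.005 -0.    -1.   ] Fg -0.15 -0.87 0.95 w 0.0007 j6 0.8
25 [ 79.4 -29.5] [-0.0007 -0.0034  0.0006] 4.9
20 [ 77.  -26.6] [-0.0013 -0.0072  0.0006] 9.9
15 [ 74.8 -23.4] [-0.0016 -0.011   0.0006] 14.9
10 [ 72.9 -20.1] [-0.0016 -0.0148  0.0006] 19.9
5 [ 71.3 -16.6] [-0.0013 -0.0186  0.0006] 24.9
2 [ 70.5 -14.5] [-0.0009 -0.0209  0.0005] 27.9
0 [ 70. -13.] [-0.0006 -0.0224  0.0005] 29.9
-3 [ 69.4 -10.8] [-0.     -0.0246  0.0005] 32.9
-6 [68.9 -8.5] [ 0.0007 -0.0268  0.0005] 35.9
```

View pics/side9.png

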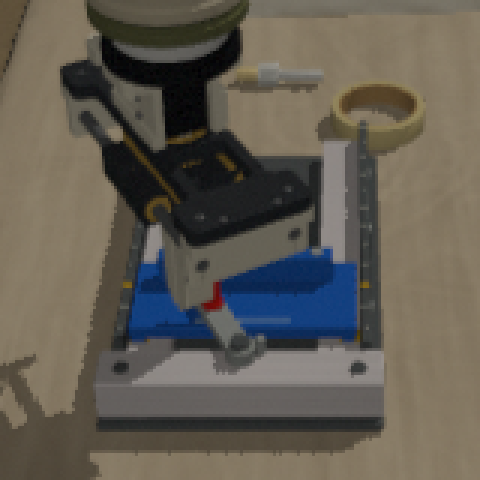

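move_arm(rows=[{"gripper": 0, "travel": [-0.0005, -0.0035, 0], "roll": 5}, {"gripper": 0, "travel": [-0.0015, -0.007, 0], "roll": 10}, {"gripper": 0, "travel": [-0.0015, -0.011, 0], "roll": 15}, {"gripper": 0, "travel": [-0.0015, -0.015, 0], "roll": 20}, {"gripper": 0, "travel": [-0.0015, -0.0185, 0], "roll": 25}, {"gripper": 0, "travel": [-0.001, -0.021, 0], "roll": 28}])

```text
time_s: 9.17
position: [0.395, -0.3127, 0.0786]
eef_rot: [-0.003, -0.5, 0.866, 0.002]
contact_force: [-11.1, 3.5, 6.1]
gripper_width: 0.0004
```

```bash
python3 -c "
from go import *
s=rep();arc(s,[0,-3,-6])"
```

```text
t 9.17 g [ 70.1 -14.5  78.6] yawg -88.4 down [-0.006  0.    -1.   ] Fg 2.86 -11.25 6.07 w 0.0004 j6 1.33
0 [ 70. -13.] [-0.0001 -0.0015  0.0006] 1.6
-3 [ 69.4 -10.8] [-0.0006 -0.0037  0.0006] 4.6
-6 [68.9 -8.5] [-0.0011 -0.006   0.0006] 7.6
```

move_arm(rows=[{"gripper": 0, "travel": [0, -0.001, 0], "roll": 1.5}, {"gripper": 0, "travel": [0, -0.0015, 0], "roll": 1.5}])

```text
time_s: 9.33
position: [0.395, -0.3125, 0.0785]
eef_rot: [-0.003, -0.491, 0.871, 0.003]
contact_force: [-9.6, 4.5, 7.0]
gripper_width: 0.0004
```

```bash
python3 -c "
from go import *
s=rep()"
```

```text
t 9.33 g [ 69.9 -14.5  78.5] yawg -89.7 down [-0.009  0.002 -1.   ] Fg 1.21 -10.57 6.98 w 0.0004 j6 1.35
```

move_arm(rows=[{"gripper": 0, "travel": [0, 0.008, 0], "roll": 0}, {"gripper": 0, "travel": [0, 0.018, 0], "roll": 0}, {"gripper": 0, "travel": [0, 0.02, -0.02], "roll": 0}, {"gripper": 0, "travel": [0, 0.02, -0.05], "roll": 0}, {"gripper": 0, "travel": [0, 0.04, -0.08], "roll": 0}, {"gripper": 0, "travel": [0, 0.07, -0.11], "roll": 0}, {"gripper": 0, "travel": [0, 0.1, -0.13], "roll": 0}, {"gripper": 0, "travel": [0, 0.12, -0.14], "roll": 0}, {"gripper": 0, "travel": [0, 0.12, -0.14], "roll": 0}])

```text
time_s: 10.08
position: [0.2928, -0.2503, 0.2229]
eef_rot: [-0.003, -0.492, 0.87, 0.001]
contact_force: [0.5, -0.2, 0.5]
gripper_width: 0.0008
```

```bash
python3 - <<'E'
from go import *
s=rep()
for n in ('side','scene'):
    c=env.camera_params(n)
    p,d=env.get_image(n);cv2.imwrite('pics/%s10.png'%n,(p[140:300,150:310,::-1] if n=='side' else p[100:300,190:390,::-1]).repeat(3,0).repeat(3,1))
    X=cloud(d,c);m=mask(p,'blue')&(d>0)&(np.hypot(X[...,0]-.43,X[...,1]+.28)<.12)
    q=np.array([inG(x) for x in X[m]])*1000
    if len(q):
        print(n,np.percentile(q,[1,50,99],axis=0).round(1).tolist())
        t=q[(abs(q[:,2]-36)<4)&(q[:,0]>42)&(q[:,0]<78)]
        A=np.c_[t[:,0]-50,t[:,1],np.ones(len(t))];print('plane',len(t),np.linalg.lstsq(A,t[:,2],rcond=None)[0].round(4))
    r=mask(p,'red')&(np.hypot(X[...,0]-.407,X[...,1]+.32)<.05)&(d>0)
    if r.sum(): print('peg',(inG(np.median(X[r],0))*1000).round(1),r.sum())
E
```

```text
t 10.08 g [  70.4 -134.2  222.9] yawg -89.5 down [-0.006 -0.002 -1.   ] Fg -0.09 0.5 0.52 w 0.0008 j6 1.28
side [[27.0, -69.3, 27.7], [54.7, 7.1, 36.1], [87.2, 67.8, 56.8]]
plane 844 [-1.7900e-02  1.3000e-03  3.6043e+01]
peg [75.2 -0.4 65.3] 99
scene [[20.1, -70.4, 24.4], [37.3, -12.9, 37.0], [82.5, 66.5, 58.3]]
plane 365 [1.20000e-03 2.00000e-03 3.62962e+01]
peg [66.7 -3.7 65. ] 44
```

View pics/side10.png

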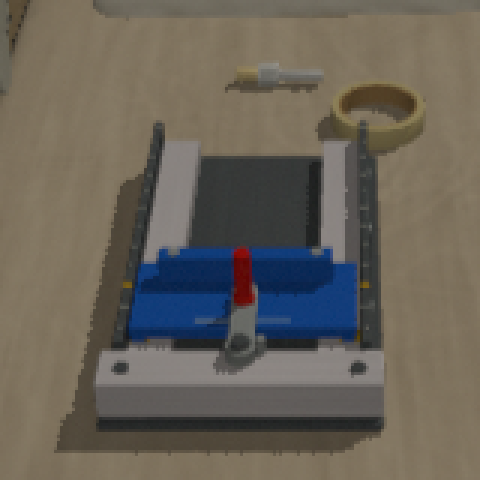

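View pics/scene10.png

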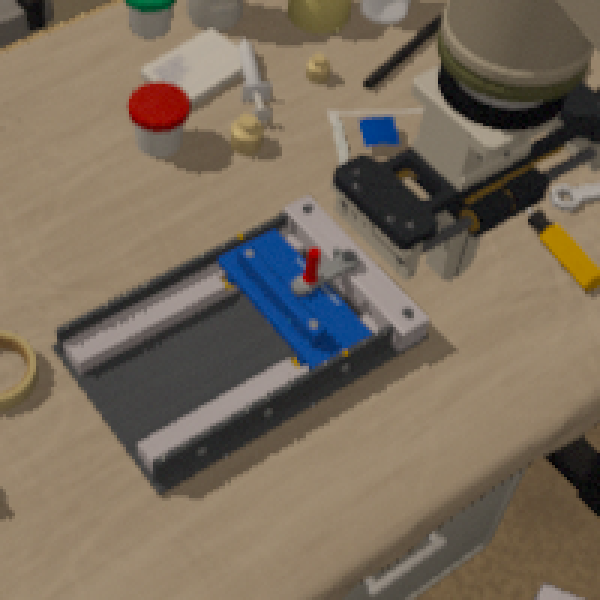

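```bash
python3 -c "
from cell import env
print(env.close_job())"
```

```text
the job is handed in; nothing more can be done
None
```

The stop board is seated flat in the notch and the latch is closed over it. I handed the job in at about 10 s of the 54 s. `close_job` reports no verdict, so what follows rests on my own checks.

**What I did:** With closed fingertips I pushed the board by its rib's rear face along the rails until it dropped. I then backed off, went round to the far side of the peg and pushed it along its arc, turning the tool as the latch turned. Finally I withdrew the arm well clear, about 13 cm to the side.

**Board:**
- The plate top measured about 36 mm and the rib top about 57 mm, against 36 and 56 expected when seated.
- Before the latch was touched, another 3 mm of push moved it under 1 mm, with 18 N reaction.
- Fitted tilt was at most 0.018 rad from the side camera and 0.001–0.002 rad from the scene camera. The limit is 0.03.

**Latch:**
- The peg stopped moving at about 11 N, which I took as the hard stop.
- The two cameras disagreed by 3 to 8 mm on the peg's position: its gauge y came out at -0.4 mm (side) and -3.7 mm (scene).
- Those put the latch angle between about 0.01 and 0.09 rad. Correcting for the bias seen before the push gives about 0.03 rad. The limit is 0.15.

**Other things:** In the last pictures the cup, weight, tape roll and nozzle looked to be where they started. I checked these by eye only, not by measurement.

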